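# Step up to the next thickness gauge in a gel-casting stand

### The job

The blue thickness gauge is still standing loosely between the two plates of the gel-casting stand: put it back fully home in its own blue-labelled block and let go of it. Then take the orange gauge out of its block and slide its blade down between the plates, where it drags snugly and pushes the sprung front plate back, until the black line on the blade is level with the plates' top edges. Stop there, above the floor of the gap, and finish while still holding the gauge upright at that depth; leave the yellow gauge and everything else where it stands.

Things in the scene. Friction and masses are not known exactly. Their poses are not given: they have to be found in the camera images.
- blue_grip (a point): centre of the blue handle (14 x 34 x 40 mm in its x, y, z) of a loose upright thickness gauge of 60 g. Below the handle hangs a steel blade, 3 mm thick (x), 30 mm wide (y), 55 mm long; its tip is 75 mm below this point. A black line runs round the blade 35 mm above the tip, which is 40 mm below this point. It starts standing in the gap of the gel stand, on the gap's floor, with about 1.5 mm of play
- orange_grip (a point): centre of the orange handle (14 x 34 x 40 mm in its x, y, z) of a loose upright thickness gauge of 60 g. Below the handle hangs a steel blade, 6.5 mm thick (x), 30 mm wide (y), 55 mm long; its tip is 75 mm below this point. A black line runs round the blade 35 mm above the tip, which is 40 mm below this point. The lowest 10 mm of the blade taper to about 3 mm at the tip. It starts standing in its own block
- yellow_grip (a point): centre of the yellow handle (14 x 34 x 40 mm in its x, y, z) of a loose upright thickness gauge of 60 g. Below the handle hangs a steel blade, 9 mm thick (x), 30 mm wide (y), 55 mm long; its tip is 75 mm below this point. A black line runs round the blade 35 mm above the tip, which is 40 mm below this point. It stands in its own block and stays there
- blue_gauge: the blue gauge; origin at the blade's tip, axes as at blue_grip
- orange_gauge: the orange gauge; origin at the blade's tip, axes as at orange_grip
- blue_slot (a point): centre of the slot mouth, in the top face of the storage block with blue label strips (grey block, 42 x 56 x 50 mm, fixed for the run, top 50 mm above the worktop). Slot 5.5 mm wide (x) by 32.5 mm (y), bevelled mouth, 45 mm deep: a gauge standing on its floor has its handle centre 30 mm above this point. z up
- orange_slot (a point): centre of the slot mouth, in the top face of the storage block with orange label strips (grey block, 42 x 56 x 50 mm, fixed for the run, top 50 mm above the worktop). Slot 9 mm wide (x) by 32.5 mm (y), bevelled mouth, 45 mm deep: a gauge standing on its floor has its handle centre 30 mm above this point. z up
- yellow_slot (a point): centre of the slot mouth, in the top face of the storage block with yellow label strips (grey block, 42 x 56 x 50 mm, fixed for the run, top 50 mm above the worktop). Slot 11.5 mm wide (x) by 32.5 mm (y), bevelled mouth, 45 mm deep: a gauge standing on its floor has its handle centre 30 mm above this point. z up
- gel_stand: gel-casting stand, fixed for the run: grey base 130 x 130 x 18 mm (origin under its centre) with two upright plates 100 mm wide (y), 8 mm thick (x) and 50 mm high; white fixed rear plate on the +x side, bare-metal front plate on the -x side backed by two springs, with a grey bracket (up to 54 mm high) and two black knobs in front of it. The plates stand parallel, 4.5 mm apart at rest
- gap_mouth (a point): middle of the gap between the plates (at rest), level with their top edges, 68 mm above the worktop; x points square to the plates toward the rear plate, y along the gap, z up. The mouth is flared to about 14 mm over the top 6 mm; the floor of the gap is 50 mm below this point. With the black line level here, the orange handle's centre is 40 mm above this point
- front_plate (a joint): how far the sprung front plate is pushed back toward -x of the stand, 0 at rest (4.5 mm gap) to 0.006 m; its springs press with 3 N at 0, plus 2 N per mm. About 0.002 with the orange blade between the plates
- timer: small white bench timer, 58 x 66 x 18 mm, bystander
- petri_0: closed petri dish, 63 mm across, 14 mm high, bystander
- bottle_amber: amber bottle with black cap, 58 mm across, 116 mm high, bystander
Things that resemble listed ones, but are neither listed nor needed, are in the scene too. There is more than one size of the blue_gauge; the job needs the middle-sized.

How it is judged:
By the outcome, as a careful person would: the job done as asked, in the order asked, and still so for the second after the job is handed in, while the arm keeps its last pose, push and grip.
It also fails if it takes over 72 s, if anything falls off the work surface, if the arm or the gripper's body presses on something with over 40 N, if the wrist force passes 120 N, or if a joint passes its speed limit or range.

### The arm

A 6-joint arm with a two-finger parallel gripper is mounted at the origin on a cart in front of the work surface, level with it; the furniture and walls round the work are solid. World frame = base frame: x ahead of the robot, y to its left, z up, the work surface at z = 0. Lengths are in mm, angles in rad, forces in N, time in s.
With the tool pointing down it reaches from about 300 to 775 mm from the base axis. Payload 14.6 kg.
Tool frame: the origin (TCP) lies between the finger pads; the fingertips stand 8 mm ahead of it and the grasp point (between the pads) lies 11 mm behind it; z points along the fingers, y is the direction in which the jaws open and shut (so a half turn about z gives the same grasp; the last joint's range is limited). The gripper opens to 94 mm and grips with 3 to 60 N. Pads are 16 mm wide; open, the fingers measure 119 mm over their backs; the gripper's body (75 mm by 177 mm) begins 78 mm behind the grasp point.
Start: joints at [-1.254, 0.3, 1.521, -0, 1.321, -0.067], TCP at [205.938, -509.979, 213.446] pointing down, gripper open.
Joint ranges: [-3.03, 3.03], [-0.79, 2.21], [0.23, 2.52], [-1.04, 4.18], [0, 3.07], [-2.55, 2.55]. Speed limits (rad/s): [2.22, 2.22, 2.57, 3.14, 3.14, 3.14].

### API

Orientations are given as [roll, pitch, yaw] about the fixed x, y, z axes, in that order (R = Rz(yaw) Ry(pitch) Rx(roll)).
In Python, from cell import manip gives the robot as it stands. The module is installed in compiled form; this text tells all that it offers.
- The arm moves only by the tool send_rows, never from a script. Its argument "series" is a list that holds one entry, the list of rows, each a list of 5 numbers: the opening, from 0 (shut) to 1 (fully open), then the shift along the tool's x, y, z in mm, then the turn about the tool's z in degrees. In form: [[[gripper, dx, dy, dz, roll], ...]]. A call has 1 to 10 rows; each row is the pose to reach, as a shift and turn from the pose commanded when the call began, along the tool's axes at that moment; what a row does not reach only later rows make up. A row lasts 1/10 s, in which the tool goes at most 50 mm and 8.59 degrees, less where a joint would pass 70% of its speed; a pose out of reach is approached as far as the arm can. A call with a gripper value outside its range is refused whole. The fingers move at their own pace and stop on an object; "newtons" is the grip in N (left out, the last holds). Time passes only in rows, so rows that repeat a pose let the fingers close. It gives the time, the measured TCP pose, the force and the opening at its end, in the units of the state.
- manip.read_state(): the state, without advancing time (a new reading comes with each control period).
- manip.camera(name): name is "scene" or "side" or "wrist"; returns a dict with "img" (384x512x3 uint8, red, green, blue), "vfov" (degrees; the focal length in pixels is half the picture's height over the tangent of half this angle, whatever the lens; pixels are square), "cx", "cy" (the principal point, pixels), "pose" (4x4, takes a point from camera to world coordinates); the wrist camera has in their place "T_tool_cam" (4x4, takes a point from camera to tool coordinates, whose origin is the TCP and whose axes are the flange's). Camera axes: x right, y down, z forward; pixel columns grow to the right and rows downward; lengths in mm; the calibration is good to about 2 mm. A picture is of the moment at which its call begins: read the wrist's pose just before it. There is no depth.
- manip.sign_off(): hands the job in, once; it reports no verdict.
Trained networks look in a picture, given as the dict that the camera call returned (one of the last four; its "shot" number tells which), for a name from the list of things; names that differ only in an ending like _2 or _b are one class to them, and where a whole thing is asked for, a point or a joint stands for the part that bears it (a point fixed in the world has none). Each returns a list of dicts, best first, with "conf" (0 to 1); they miss things now and then, are a little off and sometimes report something else, mostly with a low value. They report only what shows in the picture. A call takes as long as a camera call. They do not tell look-alikes from the thing itself.
- manip.find_in(target, picture): "rect" ([left, top, width, height] in pixels, round what is visible of it).
- manip.silhouettes(target, picture): "pixels" (384x512 bool, what is visible of it) and "rect" ([left, top, width, height] in pixels, round what is visible of it).
The state is a dict: "clock": time; "joints": joint angles; "qd": joint speeds; "effort": joint torques, N m; "eef_pos": TCP position; "eef_rot": TCP orientation; "wrist_force": force on the tool from outside, world axes, zero at the start; "moment": the same for the moment, N m; "finger_gap": finger opening in mm.
Only numpy, scipy, OpenCV 4.12 (cv2) and the standard library are available. Lean on these libraries where they do the work, as an engineer would, in place of code of your own. Each camera call takes 0.05 s, during which the arm holds its last target. There are 200 camera calls.

## Working session

There is one attempt and no reset: what is moved stays moved. The work goes in short steps, Python scripts to look and compute and a tool call to move; the robot and the scene stay as the last step left them, time stands still between calls to the robot, and variables do not carry over. Pictures are saved under pics/ and viewed, about 8 in all and at most 12, crops included, and the job is handed in when it is done.

Besides the shell and the picture viewer there is one more tool, called after "Call:" in YAML: its name, and indented under it one key for each argument. send_rows: Moves the arm, as the interface text tells. Its arguments: {"type":"object","properties":{"series":{"type":"array"},"newtons":{"type":"number"}},"required":["series"]}

```bash
mkdir -p pics
cat > h.py <<'E'
import numpy as np, cv2
from cell import manip
from scipy.spatial.transform import Rotation as R
def tool():
    s=manip.read_state(); T=np.eye(4); T[:3,:3]=R.from_euler('xyz',s['eef_rot']).as_matrix(); T[:3,3]=s['eef_pos']; return T
def cam(n):
    T=tool(); c=manip.camera(n)
    c['P']=T@c['T_tool_cam'] if n=='wrist' else np.array(c['pose'])
    c['f']=192/np.tan(np.radians(c['vfov'])/2)
    if 'cx' not in c: c['cx'],c['cy']=256,192
    return c
def atz(c,u,v,z):
    d=c['P'][:3,:3]@np.array([(u-c['cx'])/c['f'],(v-c['cy'])/c['f'],1]); o=c['P'][:3,3]
    return o+d*(z-o[2])/d[2]
def proj(c,p):
    q=np.linalg.inv(c['P'])@np.append(p,1); return q[:2]/q[2]*c['f']+[c['cx'],c['cy']]
def save(c,n,crop=None,s=1):
    im=c['img'][:,:,::-1]
    if crop: x,y,w,h=crop; im=im[y:y+h,x:x+w]
    cv2.imwrite('pics/'+n,cv2.resize(im,None,fx=s,fy=s,interpolation=cv2.INTER_CUBIC))
E
python3 - <<'E'
from h import *
print(manip.read_state())
ims=[]
for n in ['scene','side']:
    c=cam(n); ims.append(c['img']); print(n,c['vfov'],c['cx'],c['cy'],c['P'].round(2).tolist())
    for t in ['blue_grip','orange_grip','yellow_grip','blue_slot','orange_slot','gel_stand','timer','bottle_amber']:
        print(t,[(round(d['conf'],2),np.round(d['rect']).tolist()) for d in manip.find_in(t,c)][:4])
cv2.imwrite('pics/a.png',cv2.resize(np.vstack(ims)[:,:,::-1],None,fx=.78,fy=.78)) 
cv2.imwrite('pics/s.png',cv2.resize(ims[0][:,:,::-1],None,fx=1.5,fy=1.5)) 
cv2.imwrite('pics/d.png',cv2.resize(ims[1][:,:,::-1],None,fx=1.5,fy=1.5))
E
```

```text
{'clock': 0.0, 'joints': array([-1.25359761e+00,  3.00491907e-01,  1.52161419e+00,  9.81432713e-07,
        1.32072134e+00, -6.65934729e-02]), 'qd': array([ 1.30390391e-05, -3.35054855e-04, -5.53201518e-04, -8.76672701e-04,
        5.14265556e-04,  7.94568537e-04]), 'effort': array([-5.46589145e-04, -5.31802046e+01, -3.52736986e+01,  7.07854866e-02,
        2.43411813e-02, -9.38010339e-05]), 'eef_pos': array([ 205.85710355, -509.72764084,  212.86091611]), 'eef_rot': array([-3.14036067e+00, -8.31164847e-05,  3.83791891e-01]), 'wrist_force': array([0.40640218, 0.25660086, 0.09526681]), 'moment': array([0.06238511, 0.01263725, 0.01317969]), 'finger_gap': 93.8678659202893}
scene 47.991609564456795 263.0592932003452 190.79250128602948 [[-0.89, -0.29, 0.35, 152.21], [-0.46, 0.58, -0.67, 705.55], [-0.01, -0.76, -0.65, 829.87], [0.0, 0.0, 0.0, 1.0]]
blue_grip [(0.95, [328.0, 152.0, 22.0, 39.0]), (0.46, [250.0, 194.0, 12.0, 23.0]), (0.45, [279.0, 154.0, 11.0, 19.0])]
orange_grip [(0.68, [191.0, 257.0, 13.0, 27.0])]
yellow_grip [(0.63, [281.0, 167.0, 6.0, 17.0]), (0.58, [241.0, 241.0, 5.0, 28.
[... 168 characters left out ...]
[(0.69, [256.0, 115.0, 20.0, 36.0])]
side 56.67540945847273 255.2954268251461 195.25494605620054 [[0.99, -0.06, 0.09, 501.46], [-0.11, -0.51, 0.85, -792.57], [-0.01, -0.86, -0.51, 528.48], [0.0, 0.0, 0.0, 1.0]]
blue_grip [(0.73, [166.0, 229.0, 28.0, 63.0]), (0.68, [252.0, 216.0, 9.0, 27.0]), (0.67, [253.0, 198.0, 10.0, 23.0])]
orange_grip []
yellow_grip [(0.55, [221.0, 223.0, 73.0, 61.0])]
blue_slot [(0.68, [211.0, 187.0, 19.0, 29.0])]
orange_slot [(0.68, [283.0, 174.0, 19.0, 12.0]), (0.62, [235.0, 154.0, 15.0, 25.0])]
gel_stand []
timer [(0.6, [284.0, 172.0, 17.0, 16.0]), (0.44, [253.0, 216.0, 8.0, 30.0])]
bottle_amber [(0.58, [326.0, 266.0, 34.0, 63.0]), (0.47, [283.0, 170.0, 20.0, 17.0])]
```

View pics/s.png

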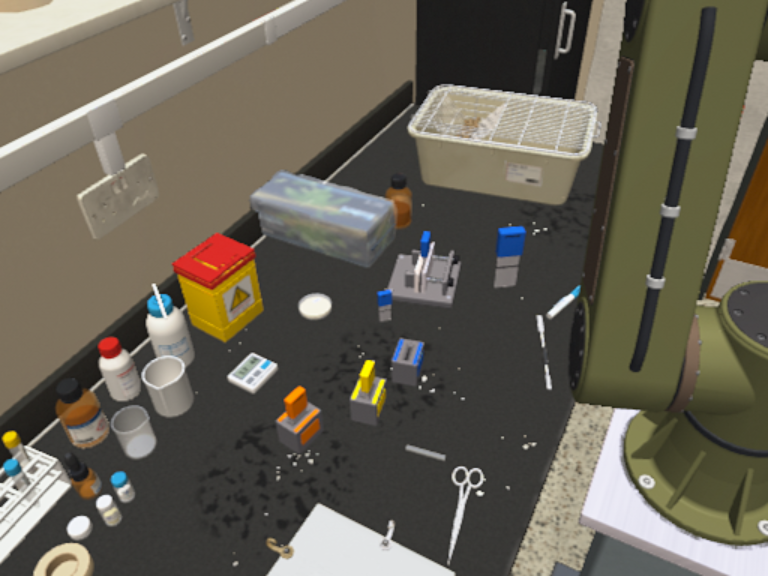

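View pics/d.png

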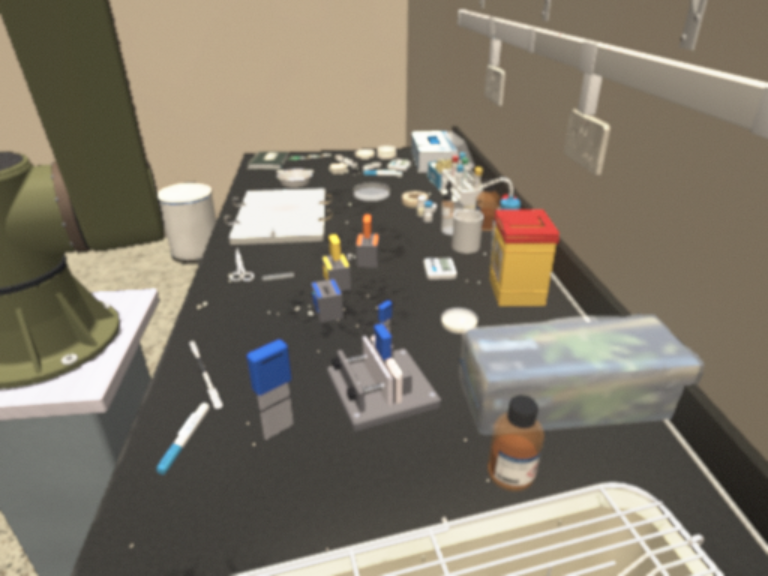

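Scene picture: the stand is at about (428,275) with the blue gauge in it at (426,245). The blue block is at (407,355), yellow at (368,385) and orange at (297,415). The large (510,255) and small (384,300) blue gauges are look-alikes. Next I'll get rough positions.

Run:
```python
from h import *
c=cam('scene')
for n,u,v,z in [('bluegrip',426,243,93),('blueslot',408,345,50),('orange',295,403,80),('yellow',367,378,80),('bigblue',510,240,100),('smallblue',384,300,40),('stand',426,278,18),('timer',252,372,18),('petri',315,305,14)]:
    print(n,atz(c,u/1.5,v/1.5,z).round())
d=cam('side')
for n,u,v,z in [('bluegrip',383,340,93),('blueslot',326,288,50),('orange',367,228,80),('yellow',335,247,80),('bigblue',270,370,100),('smallblue',385,312,40)]:
    print(n,atz(d,u/1.5,v/1.5,z).round())
w=cam('wrist'); print(w['T_tool_cam'].round(3).tolist(),w['vfov'],w['cx'],w['cy'])
print(tool().round(3).tolist())
```

```text
bluegrip [ 558. -199.   93.]
blueslot [487.  21.  50.]
orange [571. 229.  80.]
yellow [499. 138.  80.]
bigblue [ 416. -270.  100.]
smallblue [582. -72.  40.]
stand [ 550. -187.   18.]
timer [707. 166.  18.]
petri [706. -27.  14.]
bluegrip [ 562. -193.   93.]
blueslot [484.  34.  50.]
orange [573. 218.  80.]
yellow [505. 136.  80.]
bigblue [ 413. -251.  100.]
smallblue [582. -41.  40.]
[[-0.0, -0.968, -0.252, 72.164], [1.0, -0.0, -0.0, 0.687], [0.0, -0.252, 0.968, -171.924], [0.0, 0.0, 0.0, 1.0]] 68.56866999492672 255.6518545653362 191.61842655704274
[[0.927, 0.374, 0.0, 205.94], [0.374, -0.927, 0.0, -509.981], [0.0, -0.0, -1.0, 213.435], [0.0, 0.0, 0.0, 1.0]]
```

Call:
send_rows:
  series:
    - [[1,20,-8,-45,0],[1,65,-23,-60,0],[1,110,-39,-60,0],[1,155,-55,-60,0],[1,200,-71,-60,0],[1,250,-89,-60,0],[1,300,-107,-60,0],[1,350,-125,-60,0],[1,400,-142,-60,0],[1,445,-158,-50,0]]

```text
clock: 2.05
eef_pos: [553.1, -202.3, 266.2]
eef_rot: [3.14, -0.001, 0.384]
wrist_force: [0.5, -0.8, -0.2]
finger_gap: 94.0
```

Run:
```python
from h import *
s=manip.read_state(); print(s['eef_pos'],s['eef_rot'],s['clock'],s['qd'].round(2))
c=cam('wrist'); save(c,'w1.png',s=1.5); np.save('w1.npy',c['P'])
for t in ['blue_grip','blue_slot','gel_stand','front_plate']:
    print(t,[(round(d['conf'],2),np.round(d['rect']).tolist()) for d in manip.find_in(t,c)][:4])
```

```text
[ 553.05025224 -202.30211949  266.19631803] [ 3.14009975e+00 -1.45450450e-03  3.83932079e-01] 2.05 [ 0.78  0.57 -0.52 -0.   -0.03  0.78]
blue_grip [(0.85, [237.0, 166.0, 30.0, 16.0]), (0.78, [241.0, 245.0, 24.0, 76.0]), (0.66, [156.0, 107.0, 22.0, 22.0])]
blue_slot [(0.65, [56.0, 137.0, 57.0, 38.0])]
gel_stand [(0.96, [202.0, 118.0, 99.0, 92.0])]
front_plate [(0.74, [209.0, 163.0, 81.0, 21.0]), (0.46, [204.0, 114.0, 99.0, 97.0])]
```

View pics/w1.png

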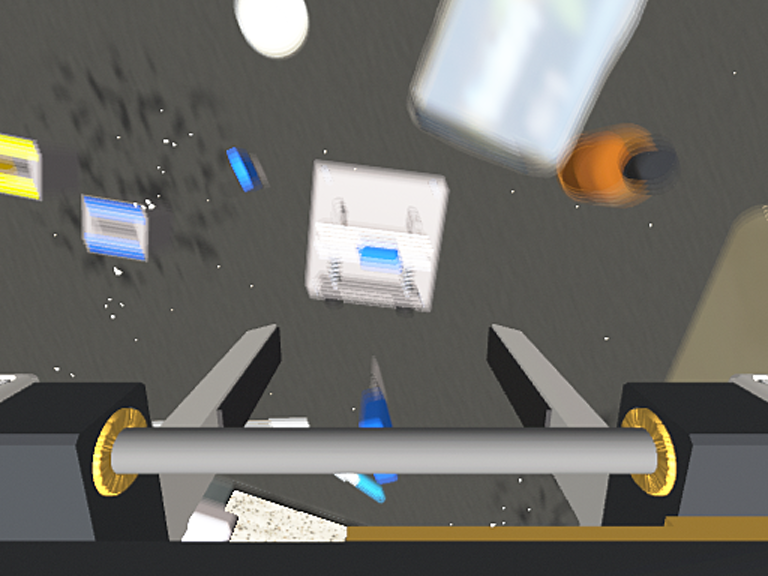

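The wrist view shows the stand at about (378,235) with the gap lying nearly along the image horizontal, and the blue block at (115,228). I'll turn the jaws about 90° so they close across the handle's 14 mm, then look again.

Call:
send_rows:
  series:
    - [[0.5,0,0,4,-8.5],[0.5,0,0,8,-17],[0.5,0,0,12,-25.5],[0.5,0,0,16,-34],[0.5,0,0,20,-42.5],[0.5,0,0,25,-51],[0.5,0,0,30,-59.5],[0.5,0,0,35,-68],[0.5,0,0,40,-76.5],[0.5,0,0,40,-85]]

```text
clock: 3.3
eef_pos: [550.3, -205.3, 225.2]
eef_rot: [-3.141, -0.0, 1.871]
wrist_force: [-0.7, -0.1, 0.0]
finger_gap: 47.0
```

Call:
send_rows:
  series:
    - [[0.5,0,0,0,0],[0.5,0,0,0,0],[0.5,0,0,0,0]]

```text
clock: 3.6
eef_pos: [551.1, -204.5, 225.6]
eef_rot: [3.141, 0.0, 1.863]
wrist_force: [0.3, 0.7, 0.1]
finger_gap: 47.0
```

Run:
```python
from h import *
s=manip.read_state(); print(s['eef_pos'],s['eef_rot'],s['clock'],s['joints'].round(2))
c=cam('wrist'); save(c,'w2.png',s=1.5)
for t in ['blue_grip','blue_slot','gel_stand','front_plate']:
    for d in manip.silhouettes(t,c)[:3]:
        m=d['pixels'].astype(np.uint8); r=cv2.minAreaRect(cv2.findNonZero(m))
        z={'blue_grip':113,'blue_slot':50,'gel_stand':18,'front_plate':68}[t]
        b=np.array([atz(c,u,v,z)[:2] for u,v in cv2.boxPoints(r)])
        e=[b[1]-b[0],b[2]-b[1]]
        print(t,round(d['conf'],2),d['rect'],b.mean(0).round(1),[ (round(np.linalg.norm(x)),round(float(np.degrees(np.arctan2(x[1],x[0]))),1)) for x in e])
```

```text
[ 551.14638014 -204.45763102  225.58623383] [3.14120854e+00 3.99076408e-04 1.86297866e+00] 3.6 [-0.42  0.38  1.39 -0.    1.37 -0.71]
blue_grip 0.81 [79.1, 174.8, 89.9, 46.1] [ 420.1 -252.2] [(102, 36.7), (25, -57.4)]
blue_grip 0.6 [256.3, 164.2, 16.4, 39.0] [ 557.2 -194.7] [(41, 103.7), (14, 13.5)]
blue_grip 0.53 [304.5, 59.3, 23.0, 21.0] [568.1 -76.9] [(28, 45.9), (9, -38.2)]
blue_slot 0.49 [259.6, 166.9, 13.9, 37.4] [ 563.9 -208.3] [(49, 104.7), (17, 14.5)]
gel_stand 0.73 [212.3, 118.9, 104.5, 92.5] [ 557.5 -194.4] [(132, 103.6), (129, 15.7)]
front_plate 0.72 [255.0, 131.8, 10.6, 83.7] [ 550.7 -194.9] [(100, 104.2), (8, 14.3)]
```

View pics/w2.png

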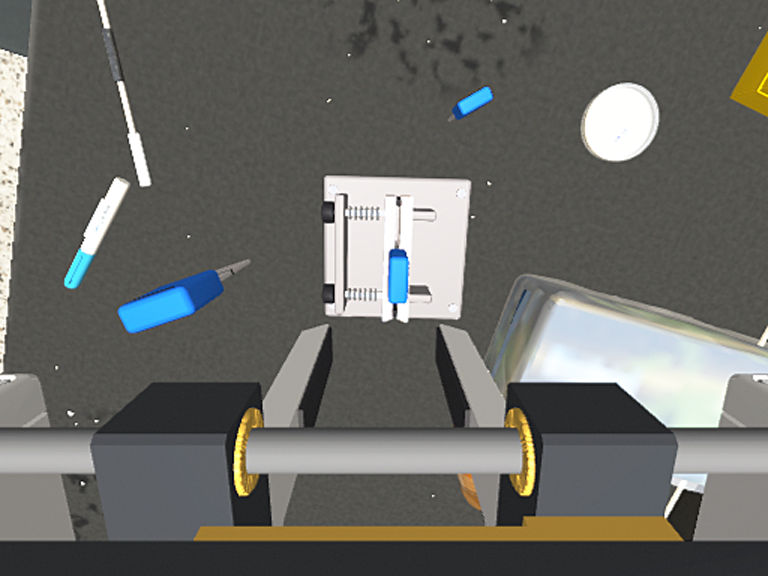

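The gauge handle is at (398,275) between the plates, with the gap axis at about 104° in the world frame. I'll square up over it and take a close, settled look.

Call:
send_rows:
  series:
    - [[0.5,2,5,15,1.5],[0.5,4,8.5,25,2.5],[0.5,4,8.5,25,2.5],[0.5,4,8.5,25,2.5],[0.5,4,8.5,25,2.5]]

```text
clock: 4.35
eef_pos: [558.5, -197.7, 200.8]
eef_rot: [3.141, 0.0, 1.824]
wrist_force: [0.1, -0.4, 0.3]
finger_gap: 47.0
```

```bash
cat >> h.py <<'E'
def rects(c,mask,z,top=3,amin=60):
    n,l,st,_=cv2.connectedComponentsWithStats(mask.astype(np.uint8))
    T=c['P'];o=[]
    for i in sorted(range(1,n),key=lambda i:-st[i,4])[:top]:
        if st[i,4]<amin: continue
        r=cv2.minAreaRect(cv2.findNonZero((l==i).astype(np.uint8)))
        b=np.array([atz(c,u,v,z)[:2] for u,v in cv2.boxPoints(r)]); e=[b[1]-b[0],b[2]-b[1]]
        print(st[i,4],'px',np.round(r[0],1),'xy',b.mean(0).round(1),[(round(float(np.linalg.norm(x)),1),round(float(np.degrees(np.arctan2(x[1],x[0]))),1)) for x in e])
E
python3 - <<'E'
from h import *
s=manip.read_state(); print(s['eef_pos'],np.degrees(s['eef_rot']),s['clock'],s['wrist_force'])
c=cam('wrist'); save(c,'w3.png',crop=(156,92,200,150),s=4); np.save('w3.npy',c['img']); np.save('w3P.npy',c['P'])
hsv=cv2.cvtColor(c['img'],cv2.COLOR_RGB2HSV)
bl=(hsv[...,0]>95)&(hsv[...,0]<125)&(hsv[...,1]>120)
v=hsv[...,2]; ys,xs=np.nonzero(bl[120:260,200:320]); print(np.histogram(v[120:260,200:320][bl[120:260,200:320]],bins=8))
for th in (0,200,225): print(th); rects(c,bl&(v>th),113,3)
E
```

```text
[ 558.45968798 -197.73739397  200.78800087] [1.79971017e+02 2.44967944e-02 1.04505153e+02] 4.35 [ 0.06804083 -0.42363898  0.2671506 ]
(array([  5,   0,   0,   3,  70,   5,   9, 448]), array([  4.   ,  35.375,  66.75 ,  98.125, 129.5  , 160.875, 192.25 ,
       223.625, 255.   ]))
0
1895 px [ 94.1 218.6] xy [ 410.  -259.9] [(84.2, 35.3), (25.9, -61.0)]
535 px [256.5 193.5] xy [ 557.8 -195.5] [(12.2, 14.5), (40.5, -75.1)]
347 px [306.1  66.4] xy [570.5 -75.8] [(25.5, 45.1), (9.7, -39.2)]
200
1100 px [ 81.4 225.5] xy [ 399. -270.] [(55.3, 34.9), (21.4, -63.0)]
457 px [256.5 196.5] xy [ 558.5 -198.2] [(12.3, 14.5), (32.8, -75.1)]
266 px [307.6  64.7] xy [571.4 -74.2] [(21.3, 44.7), (8.5, -39.6)]
225
1068 px [ 81.4 225.6] xy [ 398.9 -270.1] [(54.3, 34.9), (21.1, -63.1)]
448 px [256.5 197. ] xy [ 558.7 -198.7] [(12.3, 14.5), (31.8, -75.1)]
255 px [307.8  64.5] xy [571.5 -74. ] [(20.9, 45.1), (8.4, -39.2)]
```

View pics/w3.png

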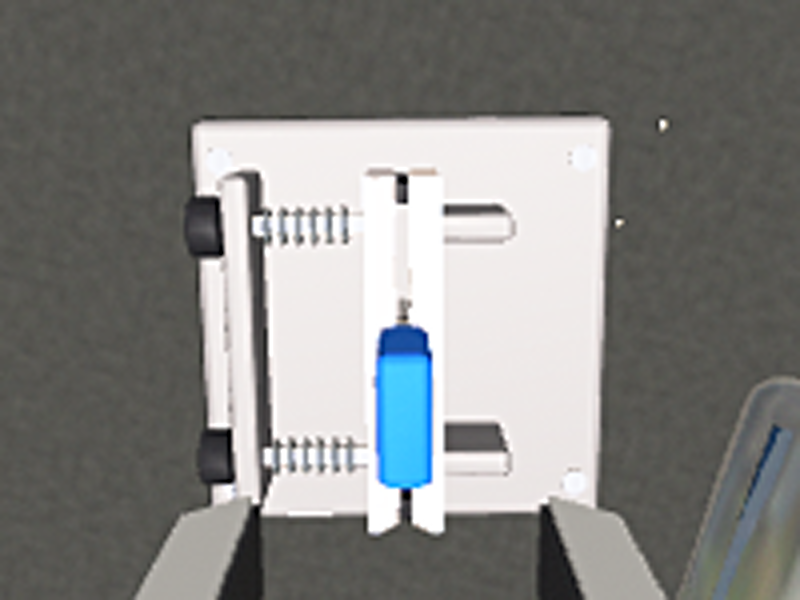

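The handle top is centred at crop (404,420), about 0.5 mm from the TCP axis, with the yaw aligned at 104.5°. Before grasping I'll measure the blue slot the same way so any calibration bias cancels.

Call:
send_rows:
  series:
    - [[0.5,30,-2,0,0],[0.5,75,-4,0,0],[0.5,120,-7,0,0],[0.5,165,-9,0,0],[0.5,210,-12,0,0],[0.5,236,-13.5,0,0],[0.5,236,-13.5,0,0],[0.5,236,-13.5,0,0],[0.5,236,-13.5,0,0]]

```text
clock: 5.3
eef_pos: [486.6, 26.7, 200.4]
eef_rot: [3.141, 0.0, 1.823]
wrist_force: [1.0, -0.1, 0.5]
finger_gap: 46.6
```

Run:
```python
from h import *
s=manip.read_state(); print(s['eef_pos'],np.degrees(s['eef_rot']),s['clock'])
c=cam('wrist'); save(c,'w4.png',s=1.5); np.save('w4.npy',c['img']); np.save('w4P.npy',c['P'])
for t,z in [('blue_slot',50),('orange_slot',50),('orange_grip',100),('yellow_grip',100)]:
    for d in manip.silhouettes(t,c)[:2]: print(t,round(d['conf'],2),d['rect']); rects(c,d['pixels'],z,1)
P=c['P'].copy(); c['P']=np.load('w3P.npy')
for u,v in [(256.75,135),(257.2,224.5)]: print(atz(c,u,v,68))
```

```text
[486.57762504  26.70635039 200.39778686] [1.79981065e+02 1.35140165e-02 1.04449072e+02] 5.3
blue_slot 0.57 [235.1, 150.6, 37.4, 47.2]
1837 px [253.5 174.5] xy [481.2  33.8] [(42.1, 14.4), (60.4, -74.7)]
orange_slot 0.72 [343.3, 0.0, 60.9, 62.2]
2111 px [375.5  29. ] xy [564.9 212.5] [(58.3, 79.1), (49.5, -8.2)]
orange_grip 0.71 [370.4, 0.3, 47.4, 36.8]
958 px [395.2  17.1] xy [563.  207.6] [(37.3, 80.2), (23.6, -8.0)]
yellow_grip 0.84 [286.8, 69.0, 24.8, 41.5]
710 px [298.7  88.7] xy [499.3 131.2] [(35.1, 97.8), (17.1, 7.2)]
[ 544.96206205 -144.36829121   68.        ]
[ 570.89969903 -242.30840251   68.        ]
```

View pics/w4.png

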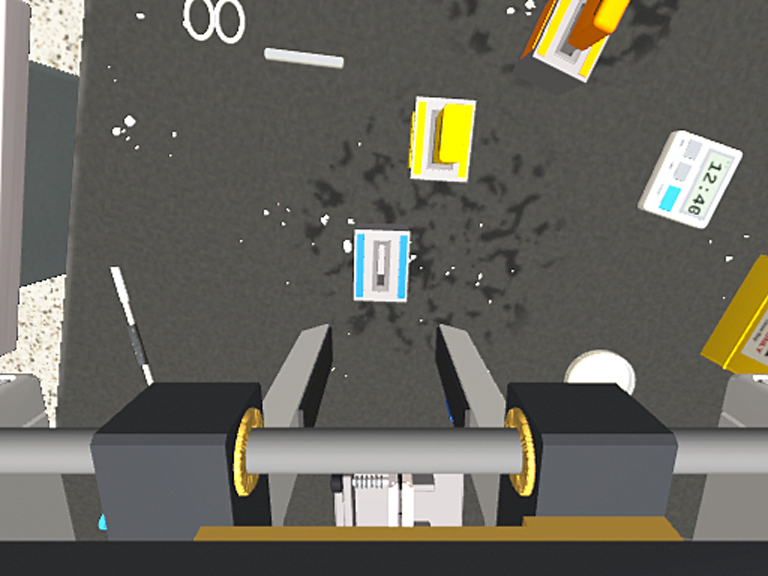

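Here the blue slot is at (381,266), yellow at (443,138) and orange at (585,40), tilted. Now down to the same relative height over the slot that I used for the handle top.

Call:
send_rows:
  series:
    - [[0.5,3,-2,30,0],[0.5,6,-3.5,63,0],[0.5,6,-3.5,63,0],[0.5,6,-3.5,63,0],[0.5,6,-3.5,63,0]]

```text
clock: 6.05
eef_pos: [482.3, 32.3, 138.9]
eef_rot: [3.139, 0.001, 1.824]
wrist_force: [-1.5, 0.4, -0.1]
finger_gap: 47.1
```

Run:
```python
from h import *
s=manip.read_state(); print(s['eef_pos'],np.degrees(s['eef_rot']),s['clock'])
c=cam('wrist'); save(c,'w5.png',crop=(196,142,120,90),s=6.6); np.save('w5.npy',c['img']); np.save('w5P.npy',c['P'])
hsv=cv2.cvtColor(c['img'],cv2.COLOR_RGB2HSV)
bl=(hsv[...,0]>90)&(hsv[...,0]<125)&(hsv[...,1]>100); bl[:140]=0; bl[240:]=0; bl[:,:200]=0; bl[:,310:]=0
print('strips'); rects(c,bl,50,4,20)
g=cv2.cvtColor(c['img'],cv2.COLOR_RGB2GRAY)
print('section row',g[192,225:290].tolist()); print('col',g[140:240,256].tolist())
```

```text
[482.25051571  32.26404388 138.90572444] [1.79874214e+02 3.44115927e-02 1.04481529e+02] 6.05
strips
294 px [239. 196.] xy [466.2  27.5] [(5.6, 14.4), (49.9, -76.2)]
294 px [273.2 196.9] xy [498.3  34.8] [(50.0, 102.4), (5.7, 11.5)]
section row [74, 71, 75, 80, 70, 57, 54, 55, 45, 156, 254, 215, 177, 175, 177, 176, 171, 215, 247, 244, 243, 244, 244, 247, 230, 190, 186, 184, 202, 246, 245, 245, 253, 188, 123, 188, 193, 188, 204, 246, 245, 243, 242, 242, 246, 243, 185, 172, 174, 174, 172, 163, 253, 242, 92, 47, 55, 57, 57, 58, 58, 57, 58, 59, 56]
col [75, 71, 66, 59, 58, 60, 63, 59, 55, 59, 68, 73, 77, 88, 92, 90, 91, 90, 89, 89, 89, 98, 100, 99, 97, 99, 94, 77, 236, 254, 248, 245, 245, 245, 245, 250, 228, 177, 173, 195, 252, 247, 246, 245, 245, 245, 245, 245, 245, 245, 244, 245, 245, 245, 245, 246, 245, 245, 248, 255, 156, 93, 95, 99, 98, 97, 98, 96, 97, 97, 94, 80, 207, 206, 201, 202, 196, 234, 241, 241, 239, 239, 240, 246, 234, 100, 84, 93, 89, 88, 87, 90, 91, 90, 93, 91, 91, 91, 91, 92]
```

View pics/w5.png

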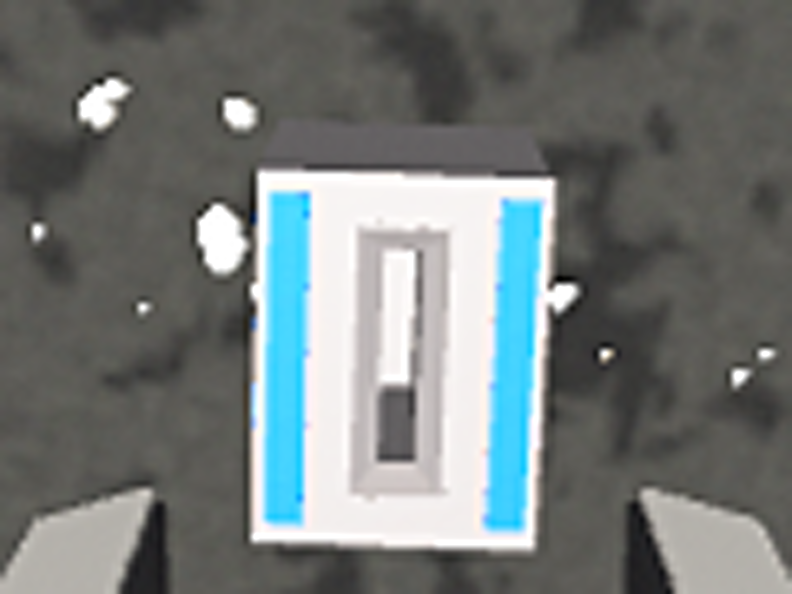

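The slot (crop 400,360) is centred at (482.25, 31.15), with its y axis at about 102.9°. It has a wide bevel, so insertion is forgiving. Back to the blue gauge.

Call:
send_rows:
  series:
    - [[0.45,0,0,-40,0],[0.45,-20,1,-62,0],[0.45,-65,4,-62,0],[0.45,-110,7,-62,0],[0.45,-155,10,-62,0],[0.45,-200,13,-62,0],[0.45,-242,16,-62,0],[0.45,-242,16,-30,0],[0.45,-242,16,-30,0],[0.45,-242,16,-30,0]]

```text
clock: 7.1
eef_pos: [557.4, -197.6, 168.3]
eef_rot: [3.142, -0.0, 1.824]
wrist_force: [0.4, -0.2, 1.2]
finger_gap: 42.5
```

Run:
```python
from h import *
s=manip.read_state(); print(s['eef_pos'],np.degrees(s['eef_rot']),s['clock'])
T=tool(); print(T[:3,:3].T@(np.array([558.5,-198.2,84])-T[:3,3]))
```

```text
[ 557.43804792 -197.5552451   168.3009934 ] [ 1.79995363e+02 -9.96531660e-04  1.04503518e+02] 7.1
[-0.89162895  0.85981516 84.30104777]
```

Call:
send_rows:
  series:
    - [[0.45,-0.9,0.9,35,0],[0.45,-0.9,0.9,65,0],[0.45,-0.9,0.9,84,0],[0.45,-0.9,0.9,84,0],[0.45,-0.9,0.9,84,0]]

```text
clock: 7.6
eef_pos: [559.4, -198.3, 85.4]
eef_rot: [3.14, 0.001, 1.825]
wrist_force: [0.5, -0.1, 0.7]
finger_gap: 42.6
```

Call:
send_rows:
  newtons: 20
  series:
    - [[0.1,0,0,0,0],[0.1,0,0,0,0],[0.1,0,0,0,0],[0.1,0,0,0,0],[0.1,0,0,0,0],[0.1,0,0,0,0]]

```text
clock: 8.2
eef_pos: [558.9, -198.5, 83.6]
eef_rot: [3.141, 0.0, 1.824]
wrist_force: [1.5, 0.9, 2.5]
finger_gap: 13.8
```

Held, with a gap of 13.8 mm. Lifting.

Call:
send_rows:
  newtons: 30
  series:
    - [[0.1,0,0,-10,0],[0.1,0,0,-30,0],[0.1,0,0,-60,0],[0.1,0,0,-90,0],[0.1,0,0,-90,0],[0.1,0,0,-90,0],[0.1,0,0,-90,0]]

```text
clock: 8.9
eef_pos: [557.9, -198.3, 172.2]
eef_rot: [-3.14, -0.001, 1.824]
wrist_force: [0.5, -0.2, -0.2]
finger_gap: 14.1
```

Run:
```python
from h import *
s=manip.read_state(); print(s['eef_pos'],np.degrees(s['eef_rot']),s['clock'],s['wrist_force'],s['finger_gap'])
T=tool(); print(T[:3,:3].T@(np.array([482.25,31.15,174])-T[:3,3]))
w=cam('wrist')
hsv=cv2.cvtColor(w['img'],cv2.COLOR_RGB2HSV)
bl=(hsv[...,0]>95)&(hsv[...,0]<125)&(hsv[...,1]>120); v=hsv[...,2]
zt=s['eef_pos'][2]+29
rects(w,bl&(v>200),zt,3)
im=w['img']; d=cam('side'); cv2.imwrite('pics/w6.png',np.hstack([cv2.resize(im[150:350,156:356],(400,400)),cv2.resize(d['img'][130:280,180:330],(400,400))])[:,:,::-1])
```

```text
[ 557.884228   -198.34120594  172.17028028] [-1.79899821e+02 -6.81264812e-02  1.04485997e+02] 8.9 [ 0.46677762 -0.18154713 -0.1626893 ] 14.081166230132999
[241.1168127  -15.82669425  -1.51535544]
1374 px [ 61.2 238.2] xy [ 451.6 -217.2] [(34.9, 35.0), (13.4, -64.0)]
1311 px [255.5 251.5] xy [ 557.1 -198.4] [(12.4, 14.5), (33.4, -75.0)]
326 px [314.4  58.4] xy [559.  -95.6] [(12.9, 45.0), (5.1, -38.8)]
```

View pics/w6.png

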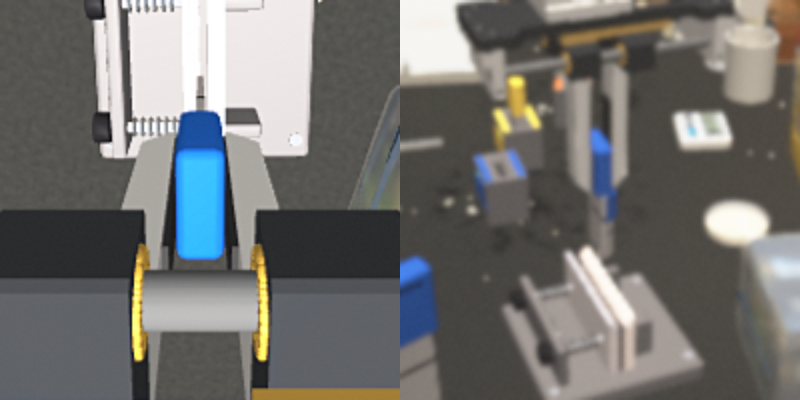

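The gauge is held upright (left crop (200,190)), clear of the stand. Moving it over to the blue slot.

Call:
send_rows:
  series:
    - [[0.1,15,-1,0,0],[0.1,55,-4,0,0.8],[0.1,100,-6,0,1.6],[0.1,145,-9,0,1.6],[0.1,190,-12,0,1.6],[0.1,225,-15,0,1.6],[0.1,241,-15.5,20,1.6],[0.1,241,-15.5,30,1.6],[0.1,241,-15.5,30,1.6],[0.1,241,-15.5,30,1.6]]

```text
clock: 10.0
eef_pos: [483.3, 30.3, 143.4]
eef_rot: [-3.141, 0.0, 1.795]
wrist_force: [-0.2, 0.4, -0.9]
finger_gap: 13.7
```

Run:
```python
from h import *
s=manip.read_state(); print(s['eef_pos'],np.degrees(s['eef_rot']),s['clock'],s['wrist_force'],s['finger_gap'])
T=tool(); print(T[:3,:3].T@(np.array([482.6,31.15,70.6])-T[:3,3]))
```

```text
[483.34192373  30.34634912 143.37577799] [-1.79984601e+02  1.27312197e-03  1.02847444e+02] 10.0 [-0.16249438  0.3657707  -0.86367935] 13.739963864432136
[ 0.95012015 -0.52509431 72.77590065]
```

```bash
cat >> h.py <<'E'
def avg(n=8):
    L=[]
    for _ in range(n):
        manip.camera('side'); s=manip.read_state(); L.append(np.r_[s['eef_pos'],np.degrees(s['eef_rot'][2]),s['wrist_force']])
    L=np.array(L); print('avg',L.mean(0).round(2),'sd',L.std(0).round(2),'t',s['clock'],s['finger_gap']); return L.mean(0)
E
python3 - <<'E'
from h import *
a=avg(); T=tool(); print(T[:3,:3].T@(np.array([482.6,31.15,70.6])-a[:3]))
E
```

```text
avg [ 4.8345e+02  3.0460e+01  1.4357e+02  1.0284e+02  8.0000e-02  1.1000e-01
 -7.0000e-01] sd [0.11 0.19 0.12 0.02 0.66 0.3  0.32] t 10.4 14.040041531370408
[ 0.86421082 -0.69318504 72.96795439]
```

Call:
send_rows:
  series:
    - [[0.1,0.9,-0.7,8,0],[0.1,0.9,-0.7,16,0],[0.1,0.9,-0.7,22,0],[0.1,0.9,-0.7,26,0],[0.1,0.9,-0.7,30,0],[0.1,0.9,-0.7,34,0],[0.1,0.9,-0.7,38,0],[0.1,0.9,-0.7,38,0]]

```text
clock: 11.2
eef_pos: [482.1, 31.7, 104.7]
eef_rot: [-3.141, -0.0, 1.796]
wrist_force: [0.7, 0.1, -1.0]
finger_gap: 14.0
```

```bash
python3 -c "
from h import *
avg(4)"
```

```text
avg [ 4.8234e+02  3.1690e+01  1.0528e+02  1.0289e+02 -1.8000e-01 -1.8000e-01
 -9.0000e-01] sd [0.07 0.01 0.14 0.   0.3  0.25 0.6 ] t 11.4 13.903705482276255
```

No contact force with the tip about 10 mm inside the slot. Continuing down.

Call:
send_rows:
  series:
    - [[0.1,0,0,6,0],[0.1,0,0,12,0],[0.1,0,0,18,0],[0.1,0,0,24,0],[0.1,0,0,29,0],[0.1,0,0,32,0],[0.1,0,0,33.5,0],[0.1,0,0,33.5,0],[0.1,0,0,33.5,0]]

```text
clock: 12.3
eef_pos: [482.4, 31.7, 71.9]
eef_rot: [3.141, 0.0, 1.796]
wrist_force: [-0.2, -0.1, -0.8]
finger_gap: 13.9
```

```bash
python3 -c "
from h import *
avg(4)"
```

```text
avg [ 4.8241e+02  3.1690e+01  7.1930e+01  1.0289e+02 -4.5000e-01 -2.9000e-01
 -2.2000e-01] sd [0.01 0.01 0.01 0.   0.35 0.47 0.25] t 12.5 13.76646390697551
```

Call:
send_rows:
  series:
    - [[0.1,0,0,0.5,0],[0.1,0,0,1,0],[0.1,0,0,1.3,0],[0.1,0,0,1.3,0]]

```text
clock: 12.9
eef_pos: [482.3, 31.7, 70.6]
eef_rot: [3.142, -0.0, 1.796]
wrist_force: [-1.9, -0.3, 4.1]
finger_gap: 13.7
```

Call:
send_rows:
  series:
    - [[0.3,0,0,1.3,0],[0.45,0,0,1.3,0],[0.45,0,0,1.3,0],[0.45,0,0,1.3,0],[0.45,0,0,1.3,0],[0.45,0,0,1.3,0]]

```text
clock: 13.5
eef_pos: [482.3, 31.7, 69.1]
eef_rot: [-3.142, -0.0, 1.796]
wrist_force: [0.2, 0.2, -0.1]
finger_gap: 42.6
```

The floor was felt at 4 N and the gauge is released. Rising straight up to check that it is home.

Call:
send_rows:
  series:
    - [[0.45,0,0,-15,0],[0.45,0,0,-50,0],[0.45,0,0,-90,0],[0.45,0,0,-119,0],[0.45,0,0,-119,0],[0.45,0,0,-119,0]]

```text
clock: 14.1
eef_pos: [482.3, 31.7, 188.1]
eef_rot: [3.141, 0.0, 1.796]
wrist_force: [-0.2, -0.3, -0.4]
finger_gap: 42.4
```

Run:
```python
from h import *
avg(3); c=cam('wrist')
hsv=cv2.cvtColor(c['img'],cv2.COLOR_RGB2HSV)
bl=(hsv[...,0]>95)&(hsv[...,0]<125)&(hsv[...,1]>120); v=hsv[...,2]
bl[:, :200]=0; bl[:,320:]=0
for th in (0,200): rects(c,bl&(v>th),100,3)
for t in ['orange_grip','orange_slot']:
    for d in manip.silhouettes(t,c)[:2]: print(t,round(d['conf'],2),d['rect']); rects(c,d['pixels'],100 if 'grip' in t else 50,1)
save(c,'w7.png',s=1.5)
```

```text
avg [ 4.8184e+02  3.1670e+01  1.8705e+02  1.0289e+02 -8.0000e-02  4.2000e-01
 -3.3000e-01] sd [0.05 0.01 0.16 0.   0.57 0.75 0.6 ] t 14.25 42.27639069972735
557 px [257. 193.] xy [481.3  34.8] [(39.4, 102.6), (13.1, 12.9)]
215 px [242. 185.] xy [465.8  39.2] [(3.7, 12.9), (40.7, -77.7)]
208 px [271.7 185. ] xy [493.1  45.5] [(40.8, 101.8), (4.4, 11.1)]
467 px [256.5 196.5] xy [481.6  31.5] [(12.2, 12.9), (32.7, -76.8)]
215 px [242. 185.] xy [465.8  39.2] [(3.7, 12.9), (40.7, -77.7)]
208 px [271.7 185. ] xy [493.1  45.5] [(40.8, 101.8), (4.4, 11.1)]
orange_grip 0.9 [379.5, 0.0, 45.2, 33.8]
965 px [401.2  16.4] xy [562.6 206.6] [(34.7, 80.0), (23.9, -8.8)]
orange_grip 0.63 [248.7, 170.9, 13.9, 42.1]
580 px [256.  192.5] xy [480.3  35.1] [(13.1, 12.9), (40.3, -76.8)]
orange_slot 0.96 [345.6, 0.0, 62.5, 61.3]
2262 px [379.5  29.7] xy [564.7 210.8] [(55.3, 79.9), (50.2, -8.2)]
```

View pics/w7.png

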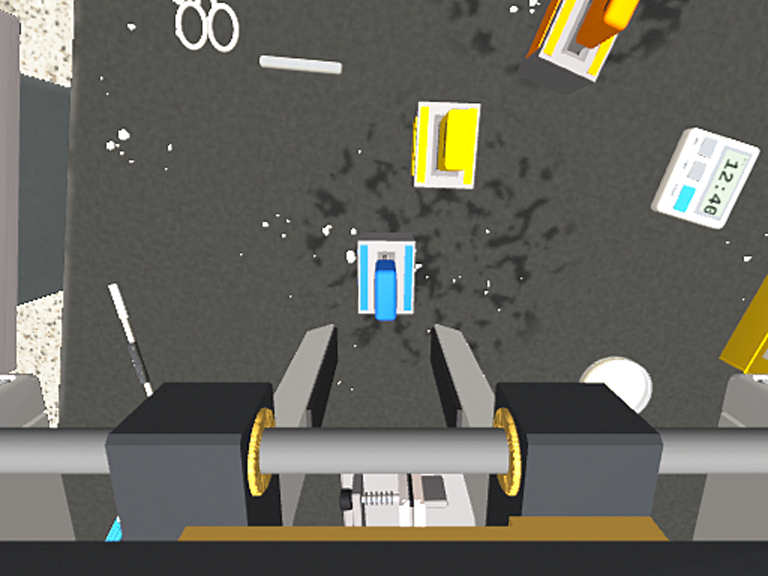

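The blue gauge stands in its block (385,285), centred and at the right height. On to the orange one, which lies turned at about 80°.

Call:
send_rows:
  series:
    - [[0.45,15,12,0,3],[0.45,45,35,0,8],[0.45,80,62,0,13],[0.45,115,89,0,18],[0.45,150,115,0,23],[0.45,162,125,0,23],[0.45,162,125,0,23],[0.45,162,125,0,23],[0.45,162,125,0,23]]

```text
clock: 15.3
eef_pos: [567.8, 216.5, 188.1]
eef_rot: [-3.141, 0.0, 1.394]
wrist_force: [-0.2, 0.1, -0.4]
finger_gap: 42.2
```

Run:
```python
from h import *
a=avg(3); c=cam('wrist')
hsv=cv2.cvtColor(c['img'],cv2.COLOR_RGB2HSV); v=hsv[...,2]
m=(hsv[...,0]>5)&(hsv[...,0]<24)&(hsv[...,1]>130); m[:120]=0; m[260:]=0; m[:,:190]=0; m[:,330:]=0
for th in (0,200): print(th);rects(c,m&(v>th),100,3)
for d in manip.silhouettes('orange_grip',c)[:2]: print(d['conf'],d['rect']); rects(c,d['pixels'],100,1)
save(c,'w8.png',crop=(156,92,200,150),s=4)
```

```text
avg [ 5.6792e+02  2.1654e+02  1.8838e+02  7.9830e+01 -1.6000e-01 -3.7000e-01
 -2.6000e-01] sd [0.05 0.1  0.07 0.   0.12 0.11 0.71] t 15.45 42.23014406576237
0
458 px [258.  183.5] xy [571.8 228. ] [(13.0, -10.2), (37.9, -99.7)]
112 px [272.5 175.5] xy [586.5 233.1] [(4.6, -10.2), (41.2, -99.2)]
200
370 px [258.  186.5] xy [571.3 225.2] [(13.1, -10.2), (32.3, -99.7)]
112 px [272.5 175.5] xy [586.5 233.1] [(4.6, -10.2), (41.2, -99.2)]
0.63 [251.1, 162.6, 13.7, 41.9]
574 px [258. 183.] xy [571.8 228.4] [(13.0, -10.2), (38.9, -99.7)]
```

View pics/w8.png

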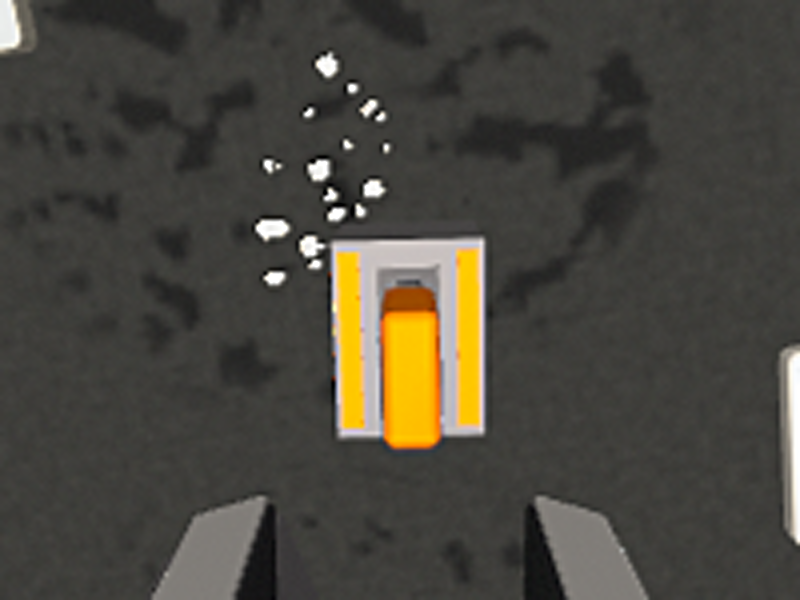

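Orange handle top at crop (411,378), centred at (571.3, 225.2), aligned within about 0.5°. Descending onto it to grasp.

Call:
send_rows:
  series:
    - [[0.45,5,1,20,0],[0.45,9.3,2.4,50,0],[0.45,9.3,2.4,80,0],[0.45,9.3,2.4,105,0],[0.45,9.3,2.4,117,0],[0.45,9.3,2.4,117,0],[0.45,9.3,2.4,117,0]]

```text
clock: 16.25
eef_pos: [572.5, 226.3, 72.3]
eef_rot: [3.14, -0.001, 1.394]
wrist_force: [0.4, 1.0, 0.1]
finger_gap: 42.6
```

Call:
send_rows:
  newtons: 40
  series:
    - [[0.1,0,0,0,0],[0.1,0,0,0,0],[0.1,0,0,0,0],[0.1,0,0,0,0],[0.1,0,0,0,0],[0.1,0,0,0,0]]

```text
clock: 16.85
eef_pos: [572.1, 226.3, 71.5]
eef_rot: [3.141, -0.0, 1.394]
wrist_force: [-0.1, 0.1, 3.6]
finger_gap: 13.5
```

```bash
python3 -c "
from h import *
avg(3)"
```

```text
avg [ 5.7215e+02  2.2629e+02  7.1470e+01  7.9890e+01 -5.0000e-01 -4.5000e-01
  5.0300e+00] sd [0.01 0.01 0.02 0.   0.23 0.15 0.22] t 17.0 14.128205247054463
```

Held: TCP 71.5 corresponds to the tip at z=5, so the target TCP z is 99.5. I'll refine the gap yaw and position from the stored picture while the arm lifts.

Call:
send_rows:
  series:
    - [[0.1,0,0,-10,0],[0.1,0,0,-30,0],[0.1,0,0,-60,0],[0.1,0,0,-95,0],[0.1,0,0,-105,0],[0.1,0,0,-105,0],[0.1,0,0,-105,0]]

```text
clock: 17.7
eef_pos: [571.5, 226.0, 174.6]
eef_rot: [-3.14, 0.001, 1.394]
wrist_force: [0.2, -0.1, -1.6]
finger_gap: 13.6
```

Run:
```python
from h import *
a=avg(3); c=cam('wrist')
hsv=cv2.cvtColor(c['img'],cv2.COLOR_RGB2HSV); v=hsv[...,2]
m=(hsv[...,0]>5)&(hsv[...,0]<24)&(hsv[...,1]>130)&(v>200); m[:,:200]=0; m[:,310:]=0
print('in-hand top'); rects(c,m,a[2]+28.5,1)
im=np.load('w3.npy'); c['P']=np.load('w3P.npy'); g=im.min(2).astype(int)
L=[];Rr=[]
for r in list(range(138,172))+list(range(215,222)):
    x=np.nonzero(g[r,240:275]>=245)[0]
    if len(x): L.append((x[0]+240-.5,r)); Rr.append((x[-1]+240.5,r))
for n,E in (('L',L),('R',Rr)):
    w=np.array([atz(c,u,vv,68)[:2] for u,vv in E]); 
    vx,vy,x0,y0=cv2.fitLine(w.astype(np.float32),cv2.DIST_HUBER,0,.01,.01).ravel(); ang=np.degrees(np.arctan2(vy,vx))%180
    n_=np.array([vy,-vx])*np.sign(vy); print(n,len(E),'ang',ang.round(2),'normal offset from (558,-193.3):',((np.array([x0,y0])-[558,-193.3])@n_).round(2),E[0],E[-1])
```

```text
avg [ 5.7142e+02  2.2601e+02  1.7433e+02  7.9890e+01  3.1000e-01 -3.2000e-01
 -8.7000e-01] sd [0.05 0.02 0.1  0.   0.7  0.63 0.34] t 17.85 13.872514362740386
in-hand top
1291 px [255.5 252. ] xy [571.  225.5] [(12.5, -10.1), (33.0, -99.6)]
L 41 ang 105.31 normal offset from (558,-193.3): -11.38 (np.float64(245.5), 138) (np.float64(247.5), 221)
R 41 ang 105.04 normal offset from (558,-193.3): 10.46 (np.float64(266.5), 138) (np.float64(265.5), 221)
```

Call:
send_rows:
  series:
    - [[0.1,-15,2,0,0],[0.1,-60,8,0,-3],[0.1,-108,15,0,-7],[0.1,-156,22,0,-12],[0.1,-204,29,0,-16],[0.1,-252,36,0,-20],[0.1,-300,43,0,-24.9],[0.1,-348,50,0,-24.9],[0.1,-390,56,0,-24.9],[0.1,-416,59,0,-24.9]]

```text
clock: 18.9
eef_pos: [555.8, -197.4, 175.8]
eef_rot: [-3.141, 0.0, 1.827]
wrist_force: [0.1, 0.3, -1.4]
finger_gap: 13.7
```

Call:
send_rows:
  series:
    - [[0.1,0,0,10,0],[0.1,0,0,20,0],[0.1,0,0,20,0],[0.1,0,0,20,0]]

```text
clock: 19.3
eef_pos: [557.0, -192.8, 155.9]
eef_rot: [-3.141, -0.001, 1.83]
wrist_force: [-0.1, -0.3, -0.7]
finger_gap: 13.9
```

Run:
```python
from h import *
a=avg(4); T=tool(); print(T[:3,:3].T@(np.array([556.65,-193.66,99.5])-a[:3]))
```

```text
avg [ 5.5730e+02 -1.9304e+02  1.5647e+02  1.0485e+02 -0.0000e+00 -5.0000e-02
 -2.7000e-01] sd [0.05 0.15 0.11 0.01 0.67 0.44 0.36] t 19.5 13.63675009301844
[-0.40384258 -0.81945666 56.97372442]
```

Call:
send_rows:
  series:
    - [[0.1,-0.4,-0.8,8,0],[0.1,-0.4,-0.8,15,0],[0.1,-0.4,-0.8,20,0],[0.1,-0.4,-0.8,24,0],[0.1,-0.4,-0.8,27,0],[0.1,-0.4,-0.8,27,0],[0.1,-0.4,-0.8,27,0]]

```text
clock: 20.2
eef_pos: [556.7, -194.2, 129.3]
eef_rot: [3.141, 0.0, 1.829]
wrist_force: [2.1, 0.1, -0.6]
finger_gap: 13.4
```

Run:
```python
from h import *
a=avg(4); T=tool(); print('tool F',T[:3,:3].T@a[4:7], T[:3,:3].T@(np.array([556.65,-193.66,99.5])-a[:3]))
```

```text
avg [ 5.5661e+02 -1.9426e+02  1.2930e+02  1.0479e+02  3.0900e+00  1.9000e-01
  0.0000e+00] sd [0.02 0.01 0.01 0.   0.61 0.52 0.36] t 20.4 13.960471186765476
tool F [-6.06687150e-01  3.04068489e+00  9.53384566e-04] [ 0.57863531  0.17291901 29.79804406]
```

Call:
send_rows:
  series:
    - [[0.1,0.3,0,2,0],[0.1,0.6,0,4,0],[0.1,0.6,0,6,0],[0.1,0.6,0,8,0],[0.1,0.6,0,10,0],[0.1,0.6,0,12,0],[0.1,0.6,0,12,0]]

```text
clock: 21.1
eef_pos: [557.0, -193.7, 117.5]
eef_rot: [3.139, 0.001, 1.829]
wrist_force: [7.0, 0.2, 3.1]
finger_gap: 13.7
```

Run:
```python
from h import *
a=avg(4); T=tool(); print('tool F',T[:3,:3].T@a[4:7], T[:3,:3].T@(np.array([556.65,-193.66,99.5])-a[:3]),manip.read_state()['moment'])
```

```text
avg [ 557.03 -193.7   117.49  104.79    7.22    0.7     2.44] sd [0.01 0.02 0.01 0.   0.28 0.37 0.34] t 21.3 13.758914911986157
tool F [-1.16485777  7.16099504 -2.42232317] [ 0.15675842 -0.39544075 17.98601959] [ 0.20021232 -1.82482272  0.03290856]
```

The arm is carrying the spring's 7 N, so the blade is just off the rear plate. I'll ease toward it while going deeper.

Call:
send_rows:
  series:
    - [[0.1,0,0.2,2,0],[0.1,0,0.4,4,0],[0.1,0,0.5,6,0],[0.1,0,0.5,8,0],[0.1,0,0.5,8,0]]

```text
clock: 21.8
eef_pos: [557.2, -193.5, 109.1]
eef_rot: [3.14, 0.0, 1.829]
wrist_force: [6.8, 1.4, 0.9]
finger_gap: 13.7
```

Run:
```python
from h import *
a=avg(4); T=tool(); print('tool F',T[:3,:3].T@a[4:7], T[:3,:3].T@(np.array([556.65,-193.66,99.5])-a[:3]),manip.read_state()['moment'])
```

```text
avg [ 5.5718e+02 -1.9352e+02  1.0908e+02  1.0479e+02  6.6200e+00  1.0500e+00
  3.3000e-01] sd [0.01 0.02 0.01 0.   0.52 0.81 0.45] t 22.0 13.671702288711428
tool F [-0.67515368  6.67094414 -0.32532752] [ 5.66712275e-03 -5.53627029e-01  9.58271774e+00] [ 0.22912481 -1.69695343  0.01600783]
```

Call:
send_rows:
  series:
    - [[0.1,0,0.2,2,0],[0.1,0,0.4,4,0],[0.1,0,0.6,5.5,0],[0.1,0,0.6,5.5,0],[0.1,0,0.6,5.5,0]]

```text
clock: 22.5
eef_pos: [557.3, -193.5, 103.5]
eef_rot: [-3.142, 0.0, 1.829]
wrist_force: [5.1, -0.3, 0.7]
finger_gap: 13.8
```

Run:
```python
from h import *
a=avg(4); T=tool(); print('tool F',T[:3,:3].T@a[4:7], T[:3,:3].T@(np.array([556.65,-193.66,99.5])-a[:3]),manip.read_state()['moment'])
```

```text
avg [ 5.5734e+02 -1.9347e+02  1.0352e+02  1.0479e+02  4.6800e+00 -3.6000e-01
  1.0100e+00] sd [0.01 0.01 0.01 0.   0.38 0.45 0.38] t 22.7 13.378760154344437
tool F [-1.53933259  4.43092556 -1.00668679] [-0.00773298 -0.71178443  4.02242684] [-0.0666631  -1.28762107 -0.00816308]
```

Call:
send_rows:
  series:
    - [[0.1,0,0.3,1.5,0],[0.1,0,0.6,3,0],[0.1,0,0.8,3.7,0],[0.1,0,0.8,4,0],[0.1,0,0.8,4,0],[0.1,0,0.8,4,0]]

```text
clock: 23.3
eef_pos: [557.5, -193.4, 99.9]
eef_rot: [-3.14, -0.0, 1.829]
wrist_force: [-1.9, -0.4, 8.4]
finger_gap: 13.8
```

Run:
```python
from h import *
a=avg(5); T=tool(); print('tool F',T[:3,:3].T@a[4:7], T[:3,:3].T@(np.array([556.65,-193.66,99.5])-a[:3]),manip.read_state()['moment'])
c=cam('wrist'); d=cam('side'); e=cam('scene')
def crop(c,p,r):
    u,v=proj(c,np.array(p)).astype(int); u=np.clip(u,r,511-r); v=np.clip(v,r,383-r); return cv2.resize(c['img'][v-r:v+r,u-r:u+r],(400,400),interpolation=cv2.INTER_CUBIC)
cv2.imwrite('pics/w9.png',np.hstack([crop(c,(557,-185,80),70),crop(d,(557,-194,80),40)])[:,:,::-1])
cv2.imwrite('pics/w10.png',np.hstack([crop(e,(557,-194,80),40),crop(e,(482,31,70),30)])[:,:,::-1])
```

```text
avg [ 5.5751e+02 -1.9344e+02  9.9910e+01  1.0479e+02 -1.4300e+00 -5.5000e-01
  8.1800e+00] sd [0.01 0.01 0.01 0.   0.42 0.52 0.41] t 23.55 13.667738469754571
tool F [-0.16873554 -1.53094468 -8.18285828] [ 0.01009035 -0.88287675  0.41439737] [-0.10417943  0.29026259  0.11382684]
```

View pics/w9.png

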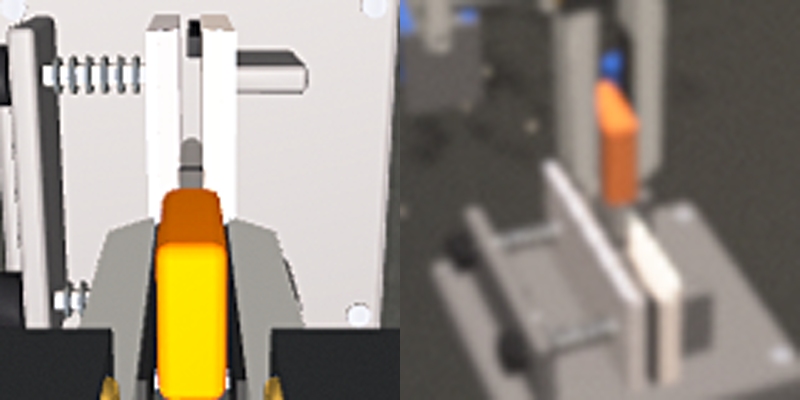

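Left: the blade goes down between the plates under the orange handle (190,150). Right: the gauge stands upright in the gap. Lateral force is near zero and drag is 8 N, so both plates are in contact. One last 0.4 mm, then a check for slip in the hand.

Call:
send_rows:
  series:
    - [[0.1,0,-0.1,0.2,0],[0.1,0,-0.2,0.4,0],[0.1,0,-0.2,0.5,0],[0.1,0,-0.2,0.5,0],[0.1,0,-0.2,0.5,0]]

```text
clock: 24.2
eef_pos: [557.5, -193.5, 99.5]
eef_rot: [-3.141, 0.0, 1.829]
wrist_force: [-0.4, -0.1, 8.8]
finger_gap: 13.7
```

Run:
```python
from h import *
a=avg(5); T=tool(); print('tool F',T[:3,:3].T@a[4:7])
c=cam('wrist'); hsv=cv2.cvtColor(c['img'],cv2.COLOR_RGB2HSV); v=hsv[...,2]
m=(hsv[...,0]>5)&(hsv[...,0]<30)&(hsv[...,1]>130)&(v>200); m[:,:200]=0; m[:,310:]=0
rects(c,m,a[2]+28.5,1)
im=cv2.resize(c['img'][110:240,200:310],None,fx=5,fy=4.5,interpolation=cv2.INTER_CUBIC)
cv2.imwrite('pics/w11.png',im[:,:,::-1])
# predicted rows of the +y blade edge at line height 68 and handle bottom
R_=T[:3,:3]; 
for n,z in (('handle bottom',88),('line',68)): print(n,proj(c,np.array([a[0],a[1],0])+R_[:,0]*(17 if z==88 else 15)+[0,0,z]))
```

```text
avg [ 557.47 -193.47   99.49  104.79   -1.26   -0.56    8.37] sd [0.01 0.01 0.02 0.   0.53 0.57 0.79] t 24.45 13.740506334760266
tool F [-0.21710528 -1.36985596 -8.37045146]
1311 px [255.5 251.5] xy [ 556.7 -193.7] [(12.5, 14.8), (33.5, -74.7)]
handle bottom [256.88530545 202.2626126 ]
line [256.82874545 197.14228792]
```

View pics/w11.png

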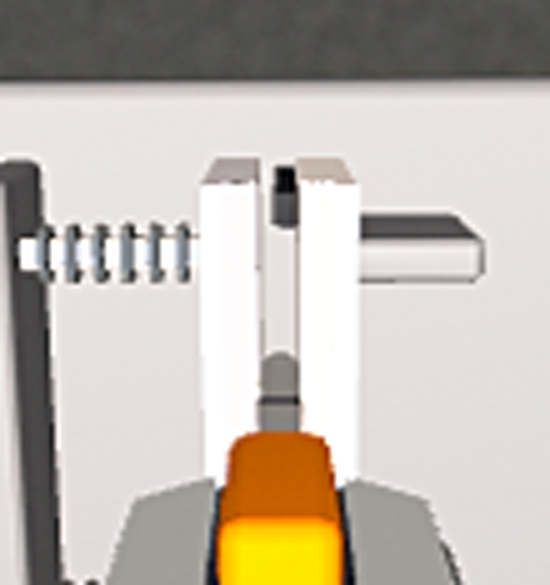

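The black line shows at (280,400) in the crop, at the plates' top edges. By kinematics the tip is at z = 33.0 mm and the line at 68.0 mm, with no visible slip in the hand. Handing in.

```bash
python3 -c "
from h import *
print(manip.sign_off()); s=manip.read_state(); print(s['eef_pos'],s['wrist_force'],s['finger_gap'],s['clock'])"
```

```text
the job is handed in; nothing more can be done
None
the job is handed in; nothing more can be done
```

The job is handed in at about 24.5 s. The blue gauge is back in its block and released. The orange gauge is held upright between the plates with its black line at their top edges.

- **Blue gauge:** I set it down until it touched the slot floor (about 4 N) and let go. The picture afterwards showed it centred in its block, with its handle at the right height.
- **Orange gauge:** The TCP height of 99.5 mm puts the black line at about z = 68.0 mm, against 68 mm for the plate tops. The tip is about 15 mm above the gap floor. Drag is about 8 N and sideways force about 1.4 N, so the blade rests against both plates.
- **Weaker checks:** The wrist picture shows the black line at the plate tops, but it can't confirm the height closely: the line and handle edges were 2–4 pixels off prediction. The depth therefore rests on the arm's own readings. The slip check was also mixed: the handle looked slightly larger but had not moved the way slip would show, so I took it as noise. I did not measure the front plate's push-back directly.

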